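# Hold a specimen mount in the corner of a jig

## Robot

A 6-joint arm with a two-finger parallel gripper is mounted at the origin on the work surface. World frame = base frame: x ahead of the robot, y to its left, z up, the work surface at z = 0. Lengths are in m, angles in rad, forces in N, time in s.
With the tool pointing down it reaches from about 0.425 to 0.95 m from the base axis. Payload 3.5 kg.
Tool frame: the origin (TCP) lies on the centre line of the jaws, within the pads' length; the fingertips stand 17 mm ahead of it and the grasp point (between the pads) lies 2 mm behind it; z points along the fingers, y is the line along which they close (so a half turn about z gives the same grasp; the last joint's range is limited). The gripper opens to 85 mm and grips with 20 to 120 N. Pads are 22 mm wide; open, the fingers measure 114 mm over their backs; the gripper's body (76 mm by 85 mm) begins 54 mm behind the grasp point. The pads swing forward as they close: fully open they stand 13 mm farther back than shut.
Start: joints at [-1.284, 0.286, 1.577, -0, 1.279, -0.15], TCP at [0.286, -0.612, 0.248] pointing down, gripper open.
Joint ranges: [-2.77, 2.77], [-0.9, 2.22], [0.21, 2.48], [-1.53, 4.67], [0.24, 2.81], [-2.84, 2.84]. Speed limits (rad/s): [2.79, 2.79, 3.14, 3.14, 3.14, 3.14].

## Interface

Orientations are given as a unit quaternion [x, y, z, w].
In Python, from plant import ctrl gives the robot as it stands. The module is installed in compiled form; this text tells all that it offers.
- The arm moves only by the tool drive_tool, never from a script. Its argument "moves" is a list of rows, each a list of 3 entries, a list of its own where there are three numbers: the turn, a rotation vector about the tool's x, y, z in rad, then the shift along the tool's x, y, z in m, then the finger opening in m, from 0 to 0.0854. A call has 1 to 5 rows; each row shifts and turns the commanded pose from where the row before left it, along the tool's axes as they then stand; what a row does not reach is not made up. A row lasts 1/8 s, in which the tool goes at most 62.5 mm and 10.7 degrees, less where a joint would pass 70% of its speed; a pose out of reach is approached as far as the arm can. A call with a gripper value outside its range is refused whole. The fingers move at their own pace and stop on an object; "grip_force" is the grip in N (left out, the last holds). Time passes only in rows, so rows that do not move let the fingers close. It gives the time, the measured TCP pose, the force, the opening and the grip force at its end, in the units of the state.
- ctrl.get_state(): the state, without advancing time (a new reading comes with each control period).
- ctrl.read_camera(name): name is "scene" or "side" or "wrist"; returns a dict with "image" (420x560x3 uint8, red, green, blue), "fx", "fy", "cx", "cy" (pixels), "dist" ([k1, k2, p1, p2, k3] as OpenCV has them; the pictures are not rectified), "R" (3x3) and "t" (3): a world point X has camera coordinates R X + t. Camera axes: x right, y down, z forward; pixel columns grow to the right and rows downward; lengths in m; the calibration is good to about 2 mm. A picture is of the moment at which its call begins. There is no depth.
- ctrl.sign_off(): hands the job in; it is judged then, once.
The state is a dict: "time": time; "qpos": joint angles; "dq": joint speeds; "joint_efforts": joint torques, N m; "eef_pos": TCP position; "tcp_rot": TCP orientation; "contact_force": force on the tool from outside, world axes, zero at the start; "wrist_torque": the same for the moment, N m; "opening": opening from 0.0 (shut) to 1.0 (fully open); "finger_force": force on a finger pad.
Only numpy, scipy, OpenCV 4.12 (cv2) and the standard library are available. Lean on these libraries where they do the work, as an engineer would, in place of code of your own. Each camera call takes 0.05 s, during which the arm holds its last target. There are 200 camera calls.

## Task

Take the resin specimen mount with the sloping front from the bench, set it down flat on the plate of the holding jig with the slope facing away from the fence, and let go of it. Then slide it fully home, flush against both the fence and the stop block, and hold it there with one diagonal push of the fingers on its slope that presses it down onto the plate and into the fence at once, with roughly 10 N each way; finish while still holding that push. Leave the other things on the bench where they are.

Things in the scene. Friction and masses are not known exactly. Their poses are not given: they have to be found in the camera images.
- mount: the specimen mount: loose white resin block, 50 deep (x), 56 long (y), 40 mm high, about 0.15 kg, right way up. A flat 45-degree slope cuts its front (-x) top edge over the full length: 16 mm high at the front face (x -25 mm), rising to the flat top (x -1 to +25 mm). Ends (y +-28 mm) upright and flat. Origin: centre of underside, z up. Starts in one of three spots shared with the other mounts
- slope (a point): the middle of the mount's sloping face, at x -13, y 0, z 28 mm of the mount; moves with it, same axes. The outward normal of the slope is (-1, 0, 1)/sqrt 2 in these axes.
- jig: holding jig fixed to the bench at varying yaw. Origin: centre of its underside, on the bench; x points to the fence, y to the stop block, z up. It carries plate, fence and stop. Stop block: steel, at the +y end, inner face at y 75 mm, 30 mm thick, spans x -20 to +35 mm, top 45 mm above the bench. The -x and -y sides are open
- plate: the jig's polished, slippery (friction about 0.25) aluminium plate, 130 x 220 mm (x, y), upper face 15 mm above the bench; rigidly part of the jig, same origin and axes
- fence: the jig's steel fence along the whole +x side: inner face at x 35 mm, 18 mm thick, top 45 mm above the bench (30 above the plate); rigidly part of the jig, same origin and axes
- seat (a point): point on the jig plate's upper face (jig x 10, y 47, z 15 mm, jig axes) where the centre of the mount's underside lies when the mount is fully home, its axes then parallel to the jig's, its slope towards jig -x
- oblong_mount: bystander: a plain white resin block without slope, 45 x 52 x 34 mm, loose; origin under its centre
- round_mount: bystander: a white resin disc, diameter 42 mm, 28 mm high, loose; origin under its centre
- dishes: bystander: a stack of clear culture dishes, diameter 62 mm, 56 mm high, loose; origin under its centre
- case: bystander: a clear slide case with grey lid and a clip, 98 x 134 x 45 mm, loose; origin under its centre
- pen: bystander: a black marker pen, 135 mm long (its x), 20 mm high, loose, lying on the bench; origin under its middle
- beaker: bystander: an empty glass beaker, diameter 68 mm, 90 mm high, loose; origin under its centre
- jar: bystander: a lidded jar, diameter 60 mm, 70 mm high, loose; origin under its centre
Things that resemble listed ones, but are neither listed nor needed, are in the scene too. What is shaped like the mount but black or green is not meant.

How it is judged:
By the outcome, as a careful person would: the job done as asked, in the order asked, and still so for the second after the job is handed in, while the arm keeps its last pose, push and grip.
It also fails if it takes over 70 s, if anything falls off the work surface, if the arm or the gripper's body presses on something with over 40 N, if the wrist force passes 120 N, or if a joint passes its speed limit or range.

## Working session

There is one attempt and no reset: what is moved stays moved. The work goes in short steps, Python scripts to look and compute and a tool call to move; the robot and the scene stay as the last step left them, time stands still between calls to the robot, and variables do not carry over. Pictures are saved under pics/ and viewed, at most 10 in all, crops included, and the job is handed in when it is done.

Besides the shell and the picture viewer there is one more tool, called as name([rows], argument=value, ...), one row to a line, values as JSON. drive_tool: Moves the arm, as the interface text tells. Its arguments: {"type":"object","properties":{"moves":{"type":"array","items":{"type":"array"}},"grip_force":{"type":"number"}},"required":["moves"]}

```bash
mkdir -p pics
python3 - <<'E'
from plant import ctrl
import cv2,numpy as np
for n in ["scene","side"]:
    c=ctrl.read_camera(n); cv2.imwrite(f"pics/{n}0.png",cv2.resize(c["image"][:,:,::-1],(800,600),interpolation=cv2.INTER_CUBIC))
    R=np.array(c["R"]);print(n,-R.T@c["t"],R[2],c["fx"],c["dist"])
s=ctrl.get_state();print(s)
E
```

```text
scene [1.23472725 0.37102762 0.86693213] [-0.58574362 -0.3321685  -0.73930271] 423.028814120238 [-0.02807376  0.          0.          0.          0.        ]
side [0.19907174 0.49971414 0.68236473] [ 0.4218003  -0.57040983 -0.70478162] 418.017874589542 [-0.09024007  0.          0.          0.          0.        ]
{'time': 0.1, 'qpos': array([-1.28400146e+00,  2.87140760e-01,  1.57801162e+00,  5.78342051e-06,
        1.27859387e+00, -1.49984998e-01]), 'dq': array([-1.89627092e-04, -2.52540609e-03, -2.69973510e-03, -7.35609497e-05,
       -8.09692116e-06,  1.66845092e-03]), 'joint_efforts': array([ 5.53210684e-04, -4.07297087e+01, -2.93699992e+01, -1.79224312e-04,
        3.42931315e-03,  1.07855450e-05]), 'eef_pos': array([ 0.2854216 , -0.61108146,  0.24705326]), 'tcp_rot': array([ 9.76247163e-01,  2.16657140e-01, -7.08392700e-05, -1.07447131e-03]), 'contact_force': array([-0.69404451, -0.2587192 , -0.62438651]), 'wrist_torque': array([0.02334036, 0.00024213, 0.03931596]), 'finger_force': 0.0, 'opening': 0.9963850507451525}
```

View pics/scene0.png

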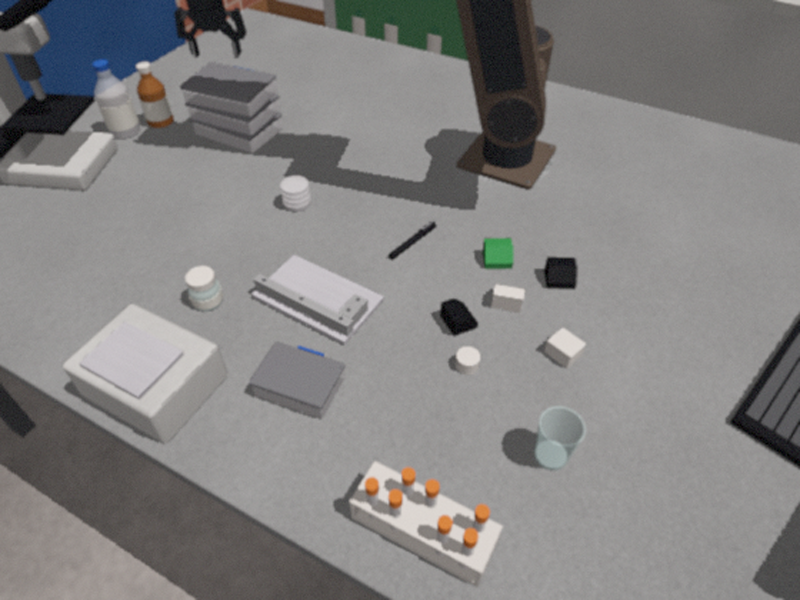

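View pics/side0.png

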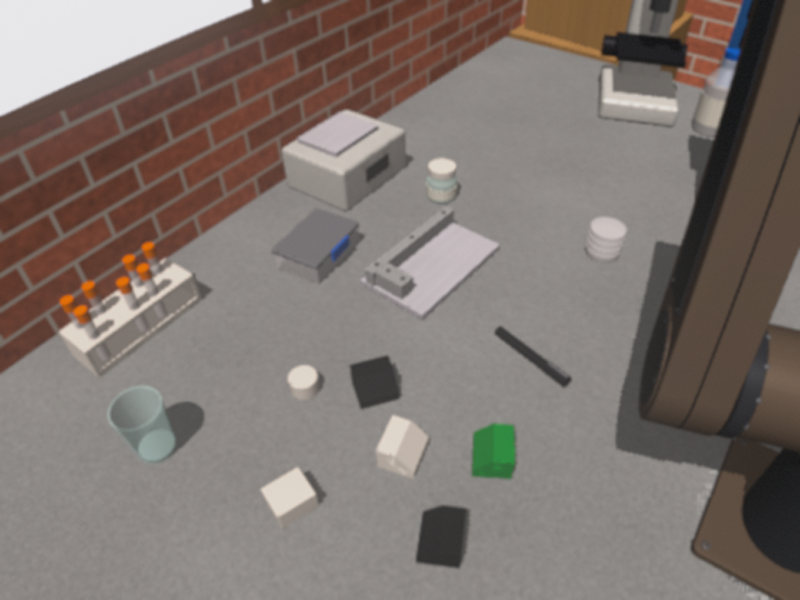

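Both views show the white sloped mount at scene (508,298) and side (403,445). The jig is at scene (318,297) and side (430,262). I'll enlarge both.

```bash
cat > h.py <<'E'
from plant import ctrl
import cv2,numpy as np
from scipy.optimize import least_squares
from scipy.spatial.transform import Rotation as Ro
def K(c): return np.array([[c["fx"],0,c["cx"]],[0,c["fy"],c["cy"]],[0,0,1.]])
def proj(c,P): return cv2.projectPoints(np.asarray(P,float).reshape(-1,3),cv2.Rodrigues(np.array(c["R"]))[0],np.array(c["t"],float),K(c),np.array(c["dist"],float))[0][:,0]
def back(c,uv,z):
    p=cv2.undistortPoints(np.array(uv,float).reshape(-1,1,2),K(c),np.array(c["dist"],float))[:,0]
    R=np.array(c["R"]);d=np.c_[p,np.ones(len(p))]@R;o=-R.T@np.array(c["t"])
    return o+d*((z-o[2])/d[:,2])[:,None]
def tile(c,u,v,w,h,s):
    return cv2.resize(c["image"][v:v+h,u:u+w,::-1],(w*s,h*s),interpolation=cv2.INTER_CUBIC)
E
python3 - <<'E'
from h import *
a=ctrl.read_camera("scene");b=ctrl.read_camera("side")
# mount tiles 40x50 x10
cv2.imwrite("pics/m.png",np.hstack([tile(a,336,184,40,50,10),tile(b,262,286,40,50,10)]))
cv2.imwrite("pics/j.png",np.hstack([tile(a,172,175,100,66,4),tile(b,250,144,100,80,4)[:264]]))
E
```

```text
(no output)
```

View pics/m.png

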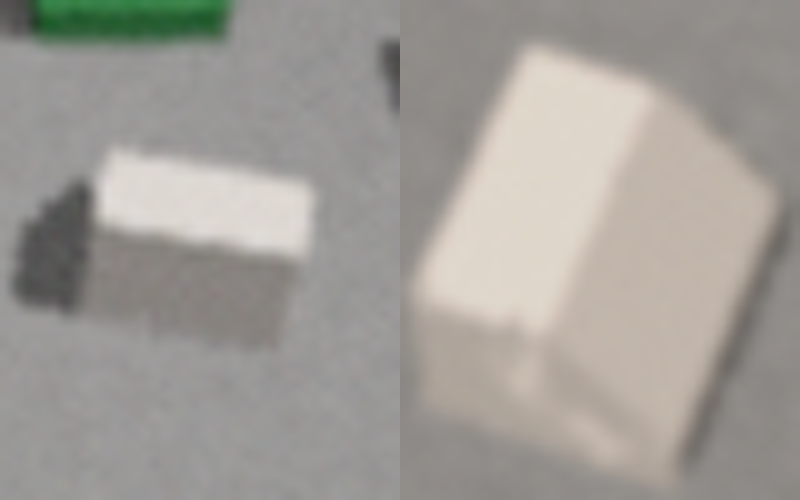

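View pics/j.png

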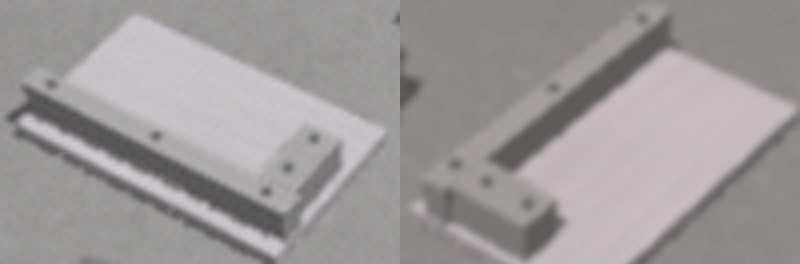

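The mount has its slope toward the robot. Its corners are readable: scene tile top face (110,148), (315,185), (305,258), (97,225), and side tile ridge (257,90)–(150,335). The jig's fence is on the far side, with the stop toward +Y. I'll fit both poses.

```bash
cat > fit.py <<'E'
from h import *
def fit(obs,z0,x0):
    # obs: list of (cam, pts mm, uv)
    def world(p,P):
        P=np.array(P,float)/1e3;c,s=np.cos(p[2]),np.sin(p[2])
        return np.c_[p[0]+c*P[:,0]-s*P[:,1],p[1]+s*P[:,0]+c*P[:,1],P[:,2]+z0]
    f=lambda p:np.concatenate([(proj(c,world(p,P))-uv).ravel() for c,P,uv in obs])
    r=least_squares(f,x0,loss="soft_l1",x_scale=[.01,.01,.1]);return r.x,f(r.x).reshape(-1,2)
E
python3 - <<'E'
from fit import *
a=ctrl.read_camera("scene");b=ctrl.read_camera("side")
t=lambda L,u,v,s:np.array(L,float)/s+[u,v]+(.5/s-.5)
mo=[(a,[(-1,-28,40),(-1,28,40),(25,28,40),(25,-28,40),(25,-28,0),(25,28,0)],t([(110,148),(315,185),(305,258),(97,225),(82,315),(278,350)],336,184,10)),
(b,[(25,28,40),(25,-28,40),(-1,-28,40),(-1,28,40),(-25,-28,16),(25,28,0)],t([(15,290),(125,45),(257,90),(145,340),(378,190),(22,400)],262,286,10))]
jo=[(a,[(-65,-110,15),(-65,110,15),(65,110,15),(65,-110,15),(53,-110,45),(35,-110,45),(-20,75,45),(-20,105,45)],t([(137,12),(387,132),(275,257),(15,120),(25,85),(42,68),(305,125),(342,143)],172,175,4)),
(b,[(-65,-110,15),(65,110,15),(35,-110,45),(-20,75,45),(-20,105,45),(53,110,45)],t([(397,105),(13,207),(270,10),(157,205),(127,228),(22,180)],250,144,4))]
for o,u in((mo,(356,209)),(jo,(222,207))):
    x0=back(a,[u],.02)[0];best=None
    for y in (0,-.6,.6):
        x,r=fit(o,0,[x0[0],x0[1],y])
        if best is None or abs(r).sum()<abs(best[1]).sum():best=(x,r)
    print(best[0].round(4),"\n",best[1].round(1).tolist())
    for q in o: print(fit([q],0,best[0])[0].round(4))
E
```

```text
[0.445  0.1789 0.2624] 
 [[0.2, 0.2], [0.5, 0.1], [0.5, -0.3], [0.2, -0.6], [0.0, 0.3], [1.0, 0.4], [-0.6, -0.1], [0.2, -0.7], [0.3, -1.1], [0.3, -0.6], [0.4, 0.0], [-0.2, 0.4]]
[0.4454 0.178  0.26  ]
[0.4447 0.1796 0.2657]
[ 0.6178 -0.1431  6.2251] 
 [[0.0, 0.2], [0.6, -0.6], [1.1, -0.2], [1.0, 0.8], [-0.5, -0.7], [-0.4, -0.5], [0.6, -1.1], [0.7, -1.2], [0.3, -0.1], [-1.3, -0.5], [0.1, -0.8], [0.2, -2.2], [-0.8, -0.8], [-0.5, -1.2]]
[ 0.6196 -0.1432  6.2115]
[ 0.6158 -0.1413  6.2351]
```

drive_tool([
  [[0,0,0.174],[0,0,0],0.085],
  [[0,0,0],[0.0436,-0.035,0],0.085],
  [[0,0,0],[0.0436,-0.035,0],0.085],
  [[0,0,0],[0.0436,-0.035,0],0.085],
  [[0,0,0],[0.0436,-0.035,0],0.085],
])

```text
time: 0.92
eef_pos: [0.4184, -0.4296, 0.2484]
tcp_rot: [0.991, 0.131, 0.0, 0.0]
contact_force: [0.7, -0.4, -0.1]
opening: 0.989
finger_force: 0.0
```

drive_tool([
  [[0,0,0],[0.0436,-0.035,0],0.085],
  [[0,0,0],[0.0436,-0.035,0],0.085],
  [[0,0,0],[0.0436,-0.035,0],0.085],
  [[0,0,0],[0.0436,-0.035,0],0.085],
  [[0,0,0],[0.0016,-0.0553,0],0.085],
])

```text
time: 1.55
eef_pos: [0.5386, -0.1953, 0.248]
tcp_rot: [0.991, 0.132, 0.0, -0.0]
contact_force: [-0.6, 0.5, 0.6]
opening: 0.993
finger_force: 0.0
```

drive_tool([
  [[0,0,0],[0.0016,-0.0553,0],0.085],
  [[0,0,0],[0.0016,-0.0553,0],0.085],
  [[0,0,0],[0.0016,-0.0553,0],0.085],
  [[0,0,0],[0.0016,-0.0553,0],0.085],
  [[0,0,0],[0.0016,-0.0553,0],0.085],
])

```text
time: 2.17
eef_pos: [0.4721, 0.0739, 0.2486]
tcp_rot: [0.991, 0.131, 0.0, 0.0]
contact_force: [1.0, 1.0, -0.8]
opening: 0.994
finger_force: 0.0
```

drive_tool([
  [[0,0,0],[0.0016,-0.0553,0.02],0.085],
  [[0,0,0],[0.0016,-0.0553,0.03],0.085],
  [[0,0,0],[0,0,0.03],0.085],
  [[0,0,0],[0,0,0],0.085],
])

```text
time: 2.68
eef_pos: [0.445, 0.1799, 0.1661]
tcp_rot: [0.991, 0.132, -0.003, 0.0]
contact_force: [-0.5, -0.3, -0.2]
opening: 0.997
finger_force: 0.0
```

```bash
cat >> h.py <<'E'
def pose(): s=ctrl.get_state();return s["eef_pos"],Ro.from_quat(s["tcp_rot"]),s
def to(pos,x,z):  # target pos; tool x dir (projected), tool z dir
    p,R,s=pose();z=np.array(z,float)/np.linalg.norm(z);x=np.array(x,float);x-=z*(x@z);x/=np.linalg.norm(x)
    T=Ro.from_matrix(np.c_[x,np.cross(z,x),z])
    d=np.array(pos)-p
    print("t",round(s["time"],2),"at",p.round(4),"rot",(R.inv()*T).as_rotvec().round(4),"shift now",R.inv().apply(d).round(4),"after rot",T.inv().apply(d).round(4),"F",s["contact_force"].round(1),"open",round(s["opening"],3))
E
python3 - <<'E'
from h import *
c=ctrl.read_camera("wrist")
cv2.imwrite("pics/w1.png",cv2.resize(c["image"][:,:,::-1],(800,600),interpolation=cv2.INTER_CUBIC))
m=np.array([.445,.1789]);y=.2624;x=np.array([np.cos(y),np.sin(y),0])
to(np.r_[m,.022]+.003*x,x,[0,0,-1])
n=np.array([-np.sin(y),np.cos(y),0])
print((proj(c,[np.r_[m,0]+P[0]/1e3*x+P[1]/1e3*n+[0,0,P[2]/1e3] for P in [(-1,-28,40),(-1,28,40),(25,28,40),(25,-28,40),(-25,-28,16),(-25,28,16)]])/.7).round(0).tolist())
E
```

```text
t 2.73 at [0.4466 0.1796 0.168 ] rot [-0.0001  0.002   0.0008] shift now [0.0016 0.0003 0.146 ] after rot [0.0013 0.0002 0.146 ] F [-0.8 -0.3  0.6] open 0.994
[[445.0, 296.0], [354.0, 296.0], [353.0, 254.0], [446.0, 255.0], [440.0, 318.0], [358.0, 318.0]]
```

View pics/w1.png

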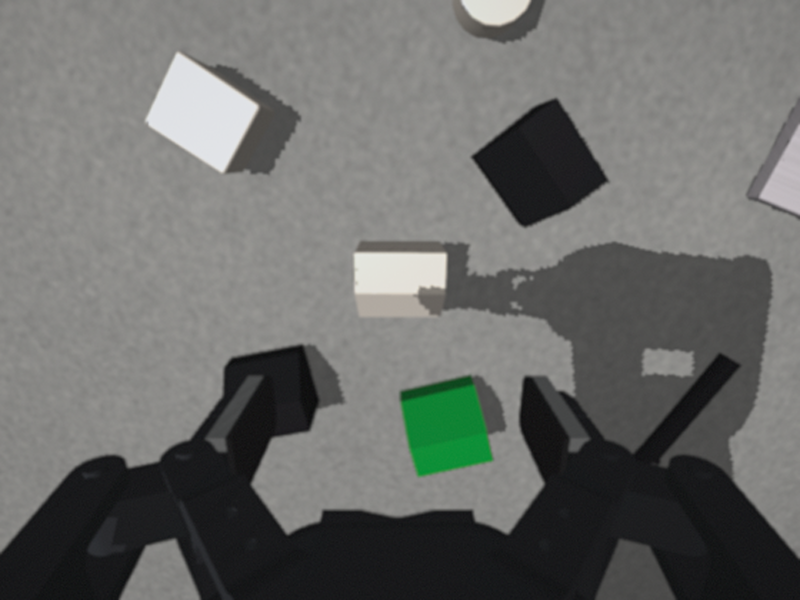

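The wrist view agrees with the fit: mount top corners at (354,252), (447,252), (446,294) and (354,294). The fingers are clear of their neighbours, so I'll descend and grasp.

drive_tool([
  [[0,0,0],[0.001,0,0.05],0.085],
  [[0,0,0],[0,0,0.05],0.085],
  [[0,0,0],[0,0,0.03],0.085],
  [[0,0,0],[0,0,0.016],0.085],
  [[0,0,0],[0,0,0],0.085],
])

```text
time: 3.35
eef_pos: [0.4489, 0.1794, 0.0229]
tcp_rot: [0.991, 0.13, 0.0, -0.0]
contact_force: [0.4, 0.2, 0.8]
opening: 0.993
finger_force: 0.0
```

drive_tool([
  [[0,0,0],[0,0,0],0.04],
  [[0,0,0],[0,0,0],0.04],
  [[0,0,0],[0,0,0],0.04],
  [[0,0,0],[0,0,0],0.04],
  [[0,0,0],[0,0,0],0.04],
], grip_force=30)

```text
time: 3.98
eef_pos: [0.4498, 0.18, 0.0244]
tcp_rot: [0.991, 0.131, 0.002, 0.0]
contact_force: [-0.4, -0.8, 6.8]
opening: 0.652
finger_force: 33.9
```

drive_tool([
  [[0,0,0],[0,0,-0.02],0.04],
  [[0,0,0],[0,0,-0.05],0.04],
  [[0,0,0],[0,0,-0.05],0.04],
  [[0,0,0.16],[0,0,-0.02],0.04],
  [[0,0,0.16],[0,0,0],0.04],
])

```text
time: 4.6
eef_pos: [0.4492, 0.1802, 0.1651]
tcp_rot: [1.0, -0.031, 0.002, -0.001]
contact_force: [-0.3, -0.4, -2.2]
opening: 0.652
finger_force: 33.1
```

```bash
cat >> h.py <<'E'
J=np.array([.6178,-.1431]);JY=-.0581
jx=np.array([np.cos(JY),np.sin(JY),0]);jy=np.array([-jx[1],jx[0],0])
def jw(x,y,z): return np.r_[J,0]+jx*x/1e3+jy*y/1e3+[0,0,z/1e3]
E
python3 - <<'E'
from h import *
to(jw(4+4,15,100),jx,[0,0,-1])
E
```

```text
t 4.6 at [0.4492 0.1802 0.1651] rot [-0.0013 -0.0048 -0.0042] shift now [0.196  0.2972 0.0656] after rot [0.1951 0.298  0.0651] F [-0.3 -0.4 -2.2] open 0.652
```

drive_tool([
  [[0,0,0],[0.028,0.0426,0],0.04],
  [[0,0,0],[0.028,0.0426,0],0.04],
  [[0,0,0],[0.028,0.0426,0],0.04],
  [[0,0,0],[0.028,0.0426,0],0.04],
  [[0,0,0],[0.028,0.0426,0],0.04],
])

```text
time: 5.22
eef_pos: [0.5758, -0.0421, 0.162]
tcp_rot: [1.0, -0.029, -0.0, -0.0]
contact_force: [0.3, 0.9, -1.4]
opening: 0.65
finger_force: 33.1
```

drive_tool([
  [[0,0,0],[0.028,0.0426,0],0.04],
  [[0,0,0],[0.028,0.0426,0.02],0.04],
  [[0,0,0],[0,0,0.03],0.04],
  [[0,0,0],[0,0,0],0.04],
])

```text
time: 5.72
eef_pos: [0.624, -0.1285, 0.1085]
tcp_rot: [1.0, -0.029, -0.004, -0.002]
contact_force: [-0.3, 0.3, -2.4]
opening: 0.652
finger_force: 33.1
```

Run:
```python
from h import *
a=ctrl.read_camera("scene");b=ctrl.read_camera("side");w=ctrl.read_camera("wrist")
cv2.imwrite("pics/h.png",np.hstack([tile(w,180,150,200,150,4)[:600]]))
to(jw(8,15,45),jx,[0,0,-1])
P=[(35,-110,45),(35,75,45),(-20,75,45),(-65,-110,15),(35,-60,45)]
print(((proj(w,[jw(*p) for p in P])-[180,150])*4).round().tolist())
```

```text
t 5.88 at [ 0.627  -0.1286  0.1135] rot [ 0.0002 -0.001   0.0018] shift now [-0.0004  0.      0.0685] after rot [-0.0004  0.0001  0.0685] F [ 0.1  0.1 -1.1] open 0.651
[[1139.0, 175.0], [38.0, 172.0], [65.0, 466.0], [968.0, 583.0], [845.0, 174.0]]
```

View pics/h.png

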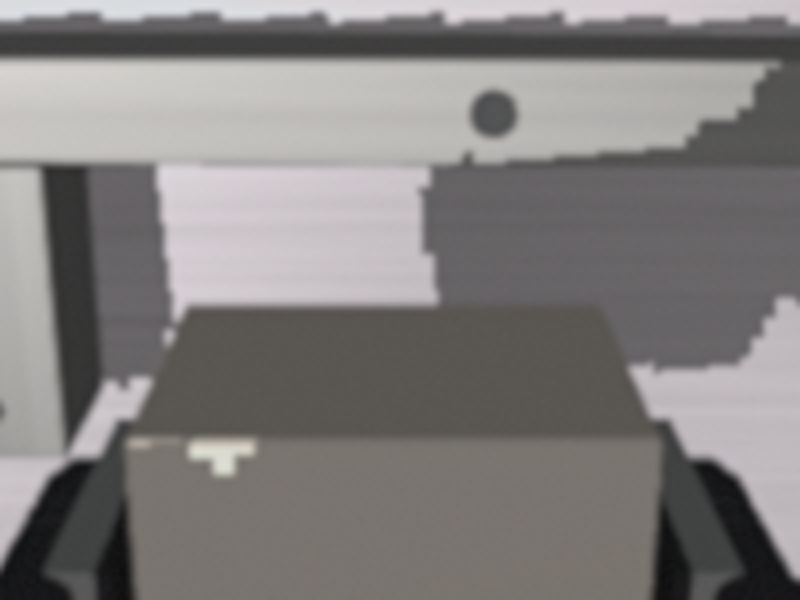

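The wrist crop shows the fence's inner top edge at row 163, where I predicted 173. The stop's inner corner is at column 45, predicted 38. So the jig sits about 1.7 mm further in +x and 1.2 mm further in −y than fitted. The mount's back top edge (130–660, row 437) is parallel to the fence.

```bash
sed -i 's/^def jw/J=J+.0017*jx[:2]-.0012*jy[:2]\ndef jw/' h.py
python3 - <<'E'
from h import *
w=ctrl.read_camera("wrist")
p,R,s=pose()
uv=np.array([(130,437),(660,437),(188,306),(602,306)])/4+[180,150]
for z,u in((p[2]-.0244+.04,uv[:2]),(p[2]-.0244,uv[2:])):
    for q in back(w,u,z): d=q-np.r_[J,0];print("jig",d@jx,d@jy)
d=p-np.r_[J,0];print("tcp jig",d@jx,d@jy,p[2])
E
```

```text
jig 0.028446118095894438 0.0436982036451223
jig 0.02857711965320626 -0.01024097393340845
jig 0.02722473647720218 0.044297896567052894
jig 0.027363667216757495 -0.011104303581976368
tcp jig 0.007067781709786928 0.01620354680532397 0.11417561723237873
```

drive_tool([
  [[0,0,0],[0,0,0.04],0.04],
  [[0,0,0],[0,0,0.02],0.04],
  [[0,0,0],[0,0,0.008],0.04],
  [[0,0,0],[0,0,0.003],0.04],
  [[0,0,0],[0,0,0],0.04],
])

```text
time: 6.55
eef_pos: [0.6275, -0.1293, 0.0425]
tcp_rot: [1.0, -0.029, 0.001, 0.0]
contact_force: [0.9, -0.3, -1.5]
opening: 0.653
finger_force: 33.1
```

drive_tool([
  [[0,0,0],[0,0,0.0015],0.04],
  [[0,0,0],[0,0,0.001],0.04],
  [[0,0,0],[0,0,0],0.04],
])

```text
time: 6.92
eef_pos: [0.6271, -0.1292, 0.0395]
tcp_rot: [1.0, -0.029, 0.0, 0.0]
contact_force: [0.4, 0.1, 0.3]
opening: 0.649
finger_force: 33.2
```

drive_tool([
  [[0,0,0],[0,0,0.0005],0.04],
  [[0,0,0],[0,0,0],0.068],
  [[0,0,0],[0,0,0],0.068],
  [[0,0,0],[0,0,0],0.068],
])

```text
time: 7.42
eef_pos: [0.6268, -0.1291, 0.0384]
tcp_rot: [1.0, -0.029, -0.0, -0.0]
contact_force: [-0.5, 0.9, 0.1]
opening: 0.794
finger_force: 0.0
```

drive_tool([
  [[0,0,0],[0,0,-0.03],0.068],
  [[0,0,0],[0,0,-0.05],0.068],
  [[0,0,0],[0,0.025,0],0],
  [[0,0,0],[-0.02,0.045,0],0],
  [[0,0,0],[0,0,0],0],
])

```text
time: 8.05
eef_pos: [0.6013, -0.2006, 0.1176]
tcp_rot: [1.0, -0.031, -0.001, -0.0]
contact_force: [-0.4, 0.3, 0.5]
opening: 0.161
finger_force: 0.0
```

Run:
```python
from h import *
w=ctrl.read_camera("wrist")
cv2.imwrite("pics/p.png",cv2.resize(w["image"][:,:,::-1],(800,600),interpolation=cv2.INTER_CUBIC))
np.savez("w.npz",**{k:w[k] for k in w})
p,R,s=pose();d=p-np.r_[J,0];print("tcp jig",d@jx,d@jy,p[2],s["opening"],s["time"])
```

```text
tcp jig -0.014449868808360824 -0.05573302691181966 0.11751618097563596 0.0693456859957916 8.1
```

View pics/p.png

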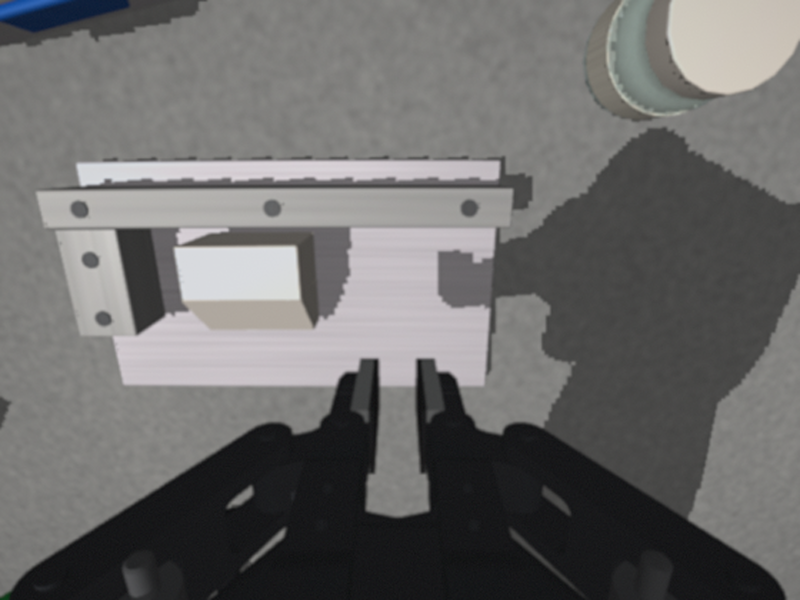

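The mount is flat on the plate, top corners (175,247), (295,245), (301,300) and (182,300), with the slope facing −x. The stop's inner top edge runs (117,230)–(137,335). I'll fit poses from this view.

Run:
```python
from fit import *
w=dict(np.load("w.npz"))
t=lambda L:np.array(L,float)*.7-.15
m,r=fit([(w,[(25,28,40),(25,-28,40),(-1,-28,40),(-1,28,40),(-25,28,16),(-25,-28,16)],t([(175,247),(296,245),(301,300),(182,300),(212,329),(314,328)]))],.015,[.62,-.13,-.06]);print(m,r.round(1).tolist())
g,r=fit([(w,[(35,75,45),(-20,75,45),(35,-110,45),(53,-110,45),(53,110,45),(-65,110,15),(-65,-110,15)],t([(117,229),(137,335),(511,226),(514,188),(38,191),(122,385),(485,385)]))],0,[.62,-.143,-.06]);print(g,r.round(1).tolist(),J)
for o,y in((J,JY),(g[:2],g[2])):
    d=m[:2]-o;c,s=np.cos(y),np.sin(y);print("mount in jig",c*d[0]+s*d[1],-s*d[0]+c*d[1],m[2]-y)
to(jw(3,-35,36),jx,[0,0,-1])
```

```text
[ 0.62362067 -0.12864744 -0.05060875] [[-1.5, -0.7], [0.7, -0.4], [0.4, -0.1], [0.2, 0.7], [-0.9, 0.3], [0.4, 0.4]]
[ 0.61911249 -0.14384799 -0.05894752] [[-1.0, -0.5], [0.2, 1.2], [0.4, 0.7], [0.4, -0.6], [-2.5, -0.8], [0.8, 0.4], [0.3, 0.8]] [ 0.61942745 -0.14439669]
mount in jig 0.003271624105834046 0.015966160390845262 0.007491249860089921
mount in jig 0.0036048331711516467 0.015439732686925537 0.008338768762862443
t 8.1 at [ 0.6018 -0.1992  0.1175] rot [-0.0008  0.0013 -0.0021] shift now [ 0.0175 -0.0207  0.0815] after rot [ 0.0174 -0.0207  0.0815] F [-0.6  1.2  0.4] open 0.069
```

drive_tool([
  [[0,0,0],[0.019,-0.0175,0],0],
  [[0,0,0],[0,0,0.04],0],
  [[0,0,0],[0,0,0.03],0],
  [[0,0,0],[0,0,0.01],0],
  [[0,0,0],[0,0,0],0],
])

```text
time: 8.72
eef_pos: [0.6232, -0.1802, 0.0379]
tcp_rot: [1.0, -0.028, -0.001, -0.0]
contact_force: [-1.3, 0.3, -0.1]
opening: 0.0
finger_force: 0.0
```

drive_tool([
  [[0,0,0],[0,-0.008,0],0],
  [[0,0,0],[0,-0.008,0],0],
  [[0,0,0],[0,-0.008,0],0],
  [[0,0,0],[0,-0.006,0],0],
  [[0,0,0],[0,0,0],0],
])

```text
time: 9.35
eef_pos: [0.6244, -0.1508, 0.0386]
tcp_rot: [1.0, -0.028, -0.0, -0.0]
contact_force: [0.0, 0.1, -0.1]
opening: 0.0
finger_force: 0.0
```

```bash
cat >> h.py <<'E'
def rep():
    p,R,s=pose();d=p-np.r_[J,0];f=s["contact_force"]
    print("t",round(s["time"],2),"tcp jig",(d@jx*1e3).round(1),(d@jy*1e3).round(1),(p[2]*1e3).round(1),"F jig",(f@jx).round(1),(f@jy).round(1),f[2].round(1),"q",s["qpos"].round(2))
E
python3 -c "
from h import *
rep()"
```

```text
t 9.35 tcp jig 5.3 -6.1 38.6 F jig 0.0 0.1 -0.1 q [-0.39  0.46  1.78  0.    0.91  1.23]
```

drive_tool([
  [[0,0,0],[0,-0.004,0],0],
  [[0,0,0],[0,-0.003,0],0],
  [[0,0,0],[0,0,0],0],
])

```text
time: 9.72
eef_pos: [0.6248, -0.1442, 0.0384]
tcp_rot: [1.0, -0.029, -0.0, -0.0]
contact_force: [0.1, 0.1, -0.2]
opening: -0.001
finger_force: 0.0
```

drive_tool([
  [[0,0,0],[0,-0.002,0],0],
  [[0,0,0],[0,-0.001,0],0],
  [[0,0,0],[0,0,0],0],
])

```text
time: 10.1
eef_pos: [0.625, -0.1413, 0.0384]
tcp_rot: [1.0, -0.029, -0.0, -0.0]
contact_force: [-0.8, 0.2, 0.4]
opening: -0.002
finger_force: 0.1
```

Run:
```python
from h import *
rep()
w=ctrl.read_camera("wrist")
cv2.imwrite("pics/q.png",tile(w,40,130,200,150,4))
```

```text
t 10.1 tcp jig 5.4 3.4 38.4 F jig -0.8 0.1 0.4 q [-0.38  0.45  1.78  0.    0.91  1.25]
```

View pics/q.png

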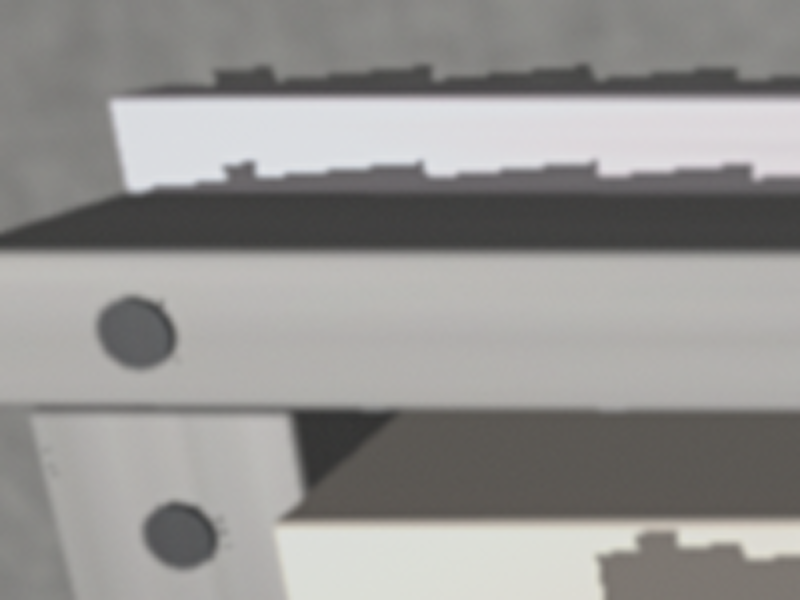

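The mount is nearly at the stop: its top corner at crop (275,523) overlaps the stop's edge. I'll push on until force builds.

drive_tool([
  [[0,0,0],[0,-0.001,0],0],
  [[0,0,0],[0,-0.001,0],0],
  [[0,0,0],[0,0,0],0],
])

```text
time: 10.52
eef_pos: [0.625, -0.1398, 0.0385]
tcp_rot: [1.0, -0.029, -0.0, 0.0]
contact_force: [-0.1, -2.2, -0.2]
opening: -0.003
finger_force: 0.9
```

drive_tool([
  [[0,0,0],[0,-0.001,0],0],
  [[0,0,0],[0,-0.001,0],0],
  [[0,0,0],[0,0,0],0],
])

```text
time: 10.9
eef_pos: [0.625, -0.1395, 0.0389]
tcp_rot: [1.0, -0.028, -0.0, 0.002]
contact_force: [-2.3, -8.1, 1.1]
opening: 0.004
finger_force: 3.7
```

drive_tool([
  [[0,0,0],[0,0.01,0],0],
  [[0,0,0],[0,0.02,0],0],
  [[0,0,0],[0,0,-0.06],0],
  [[0,0,0],[-0.04,0,-0.05],0],
  [[0,0.157,0],[-0.03,0,0],0],
])

```text
time: 11.52
eef_pos: [0.5589, -0.1665, 0.1542]
tcp_rot: [0.996, -0.028, 0.086, 0.005]
contact_force: [0.1, -0.4, -0.5]
opening: -0.001
finger_force: 0.0
```

drive_tool([
  [[0,0.157,0],[0,0,0],0],
  [[0,0.157,0],[0,0,0],0],
  [[0,0.157,0],[0,0,0],0],
  [[0,0.157,0],[0,0,0],0],
  [[0,0,0],[0,0,0],0],
])

```text
time: 12.15
eef_pos: [0.5545, -0.161, 0.1459]
tcp_rot: [0.936, -0.025, 0.352, 0.004]
contact_force: [-0.2, 0.0, 0.5]
opening: 0.001
finger_force: 0.0
```

Run:
```python
from h import *
rep();to(jw(-43,47,76),jx,jx-[0,0,1])
```

```text
t 12.15 tcp jig -63.8 -20.4 145.9 F jig -0.2 0.0 0.5 q [-0.61 -0.06  2.28  0.93  0.46  0.26]
t 12.15 at [ 0.5545 -0.161   0.1459] rot [-0.0139  0.0652 -0.0009] shift now [-0.0305 -0.0664  0.0672] after rot [-0.0347 -0.0674  0.0641] F [-0.2  0.   0.5] open 0.001
```

drive_tool([
  [[-0.014,0.065,0],[0,0,0],0],
  [[0,0,0],[-0.01,-0.04,0],0],
  [[0,0,0],[-0.024,-0.027,0.02],0],
  [[0,0,0],[0,0,0.03],0],
  [[0,0,0],[0,0,0],0],
])

```text
time: 12.78
eef_pos: [0.5722, -0.0943, 0.0869]
tcp_rot: [0.923, -0.026, 0.383, 0.011]
contact_force: [0.3, 0.3, 0.6]
opening: -0.002
finger_force: 0.0
```

Run:
```python
from h import *
rep();to(jw(-43,47,76),jx,jx-[0,0,1])
a=ctrl.read_camera("side");b=ctrl.read_camera("scene")
cv2.imwrite("pics/d.png",np.vstack([tile(a,240,130,133,50,6)*0+tile(a,240,150,133,50,6),tile(b,190,180,133,50,6)]))
```

```text
t 12.78 tcp jig -50.1 47.2 86.9 F jig 0.2 0.3 0.6 q [-0.45  0.06  2.33  1.54  0.28 -0.26]
t 12.78 at [ 0.5722 -0.0943  0.0869] rot [-0.0021 -0.0004  0.0018] shift now [-0.0027  0.0003  0.0127] after rot [-0.0027  0.0002  0.0127] F [0.3 0.3 0.6] open -0.002
```

View pics/d.png

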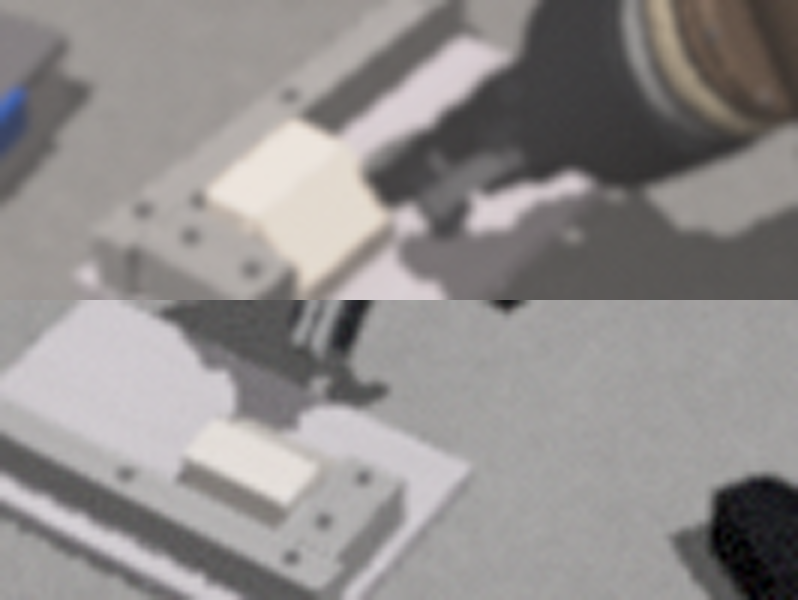

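The mount is on the stop with a gap to the fence, and the tool is aligned. However, joint 5 (0.28) is close to its 0.24 limit. I'll tilt less, about 25° from vertical, and still push along the slope normal.

drive_tool([
  [[0,-0.12,0],[0,0,0],0],
  [[0,-0.12,0],[0,0,0],0],
  [[0,-0.11,0],[0,0,0],0],
  [[0,0,0],[0,0,0],0],
])

```text
time: 13.38
eef_pos: [0.5753, -0.0889, 0.0905]
tcp_rot: [0.954, -0.019, 0.298, -0.004]
contact_force: [0.3, 0.6, 0.5]
opening: 0.001
finger_force: 0.0
```

Run:
```python
from h import *
b=np.radians(25);T=jx*np.sin(b)-[0,0,np.cos(b)]
rep();to(jw(-35,47,62),jx,T)
```

```text
t 13.38 tcp jig -47.3 52.8 90.5 F jig 0.3 0.6 0.5 q [-0.42  0.07  2.24  0.73  0.35  0.56]
t 13.38 at [ 0.5753 -0.0889  0.0905] rot [-0.0286 -0.1679  0.0106] shift now [-0.0061  0.0066  0.0302] after rot [-0.0009  0.0058  0.031 ] F [0.3 0.6 0.5] open 0.001
```

drive_tool([
  [[-0.014,-0.084,0.005],[0,0,0],0],
  [[-0.014,-0.084,0.005],[0,0,0],0],
  [[0,0,0],[0,0,0],0],
])

```text
time: 13.75
eef_pos: [0.5747, -0.0879, 0.0889]
tcp_rot: [0.976, -0.028, 0.216, 0.005]
contact_force: [0.6, -0.2, 0.4]
opening: -0.001
finger_force: 0.0
```

Run:
```python
from h import *
b=np.radians(25);T=jx*np.sin(b)-[0,0,np.cos(b)]
rep();to(jw(-35,47,62),jx,T)
```

```text
t 13.75 tcp jig -48.0 53.8 88.9 F jig 0.6 -0.1 0.4 q [-0.38  0.1   2.16  0.3   0.48  1.01]
t 13.75 at [ 0.5747 -0.0879  0.0889] rot [-0.0033  0.0011  0.0004] shift now [0.0004 0.0069 0.0299] after rot [0.0004 0.0068 0.0299] F [ 0.6 -0.2  0.4] open -0.001
```

drive_tool([
  [[0,0,0],[0,0.007,0.015],0],
  [[0,0,0],[0,0,0.015],0],
  [[0,0,0],[0.002,0,0.0055],0],
  [[0,0,0],[0,0,0],0],
])

```text
time: 14.25
eef_pos: [0.5894, -0.0955, 0.0557]
tcp_rot: [0.976, -0.028, 0.214, 0.004]
contact_force: [0.9, 0.2, -0.7]
opening: -0.0
finger_force: 0.0
```

drive_tool([
  [[0,0,0],[0.0007,0,0.0019],0],
  [[0,0,0],[0.0007,0,0.0019],0],
  [[0,0,0],[0,0,0],0],
])

```text
time: 14.62
eef_pos: [0.5927, -0.0957, 0.0533]
tcp_rot: [0.976, -0.028, 0.214, 0.005]
contact_force: [0.0, -0.3, -0.4]
opening: 0.0
finger_force: 0.0
```

Run:
```python
from h import *
b=np.radians(25);T=jx*np.sin(b)-[0,0,np.cos(b)]
rep();to(jw(-20,47,54),jx,T)
```

```text
t 14.62 tcp jig -29.5 47.1 53.3 F jig 0.0 -0.3 -0.4 q [-0.38  0.21  2.12  0.34  0.42  0.96]
t 14.62 at [ 0.5927 -0.0957  0.0533] rot [-0.003   0.0049 -0.0004] shift now [0.0089 0.0001 0.0034] after rot [0.0089 0.0001 0.0034] F [ 0.  -0.3 -0.4] open 0.0
```

drive_tool([
  [[0,0,0],[0.0018,0,0.0008],0],
  [[0,0,0],[0.0018,0,0.0008],0],
  [[0,0,0],[0.0018,0,0.0008],0],
  [[0,0,0],[0,0,0],0],
])

```text
time: 15.12
eef_pos: [0.5987, -0.0961, 0.0533]
tcp_rot: [0.976, -0.028, 0.214, 0.005]
contact_force: [-0.1, 0.7, 0.1]
opening: 0.004
finger_force: 0.0
```

drive_tool([
  [[0,0,0],[0.0009,0,0.0004],0],
  [[0,0,0],[0.0009,0,0.0004],0],
  [[0,0,0],[0,0,0],0],
])

```text
time: 15.5
eef_pos: [0.6005, -0.0961, 0.0533]
tcp_rot: [0.976, -0.028, 0.214, 0.005]
contact_force: [0.1, 0.3, 0.3]
opening: -0.001
finger_force: 0.3
```

```bash
python3 -c "
from h import *
rep()"
```

```text
t 15.5 tcp jig -21.7 47.1 53.3 F jig 0.1 0.3 0.3 q [-0.38  0.23  2.1   0.33  0.42  0.98]
```

drive_tool([
  [[0,0,0],[0.0009,0,0.0004],0],
  [[0,0,0],[0.0009,0,0.0004],0],
  [[0,0,0],[0,0,0],0],
])

```text
time: 15.88
eef_pos: [0.6023, -0.0961, 0.0532]
tcp_rot: [0.977, -0.028, 0.214, 0.005]
contact_force: [-1.5, 0.6, 2.1]
opening: 0.001
finger_force: 1.4
```

drive_tool([
  [[0,0,0],[0.0009,0,0.0004],0],
  [[0,0,0],[0.0009,0,0.0004],0],
  [[0,0,0],[0,0,0],0],
])

```text
time: 16.25
eef_pos: [0.6026, -0.0961, 0.053]
tcp_rot: [0.977, -0.028, 0.212, 0.004]
contact_force: [-14.3, -0.6, 10.9]
opening: 0.002
finger_force: 8.5
```

drive_tool([
  [[0,0,0],[-0.0004,0,-0.0001],0],
  [[0,0,0],[0,0,0],0],
  [[0,0,0],[0,0,0],0],
])

```text
time: 16.62
eef_pos: [0.6026, -0.0961, 0.053]
tcp_rot: [0.977, -0.028, 0.212, 0.004]
contact_force: [-11.4, -0.5, 8.8]
opening: -0.001
finger_force: 7.1
```

Run:
```python
from h import *
rep()
w=ctrl.read_camera("wrist");a=ctrl.read_camera("side");b=ctrl.read_camera("scene")
np.savez("w.npz",**w)
# predicted home stop/mount corners in wrist
P=[(35,75,45),(-20,75,45),(35,75,55),(35,19,55),(9,19,55),(9,75,55)]
print(proj(w,[jw(*p) for p in P]).round(1).tolist())
top=np.hstack([tile(a,245,150,80,60,5),tile(b,200,190,80,60,5)])
cv2.imwrite("pics/f.png",np.vstack([top,cv2.resize(w["image"][:,:,::-1][110:320],(800,300),interpolation=cv2.INTER_CUBIC)]))
```

```text
t 16.62 tcp jig -19.7 47.3 53.0 F jig -11.3 -1.2 8.8 q [-0.38  0.23  2.09  0.33  0.43  0.98]
[[227.3, 176.7], [224.9, 283.0], [223.9, 172.2], [337.0, 172.4], [338.1, 225.0], [222.6, 224.7]]
```

View pics/f.png

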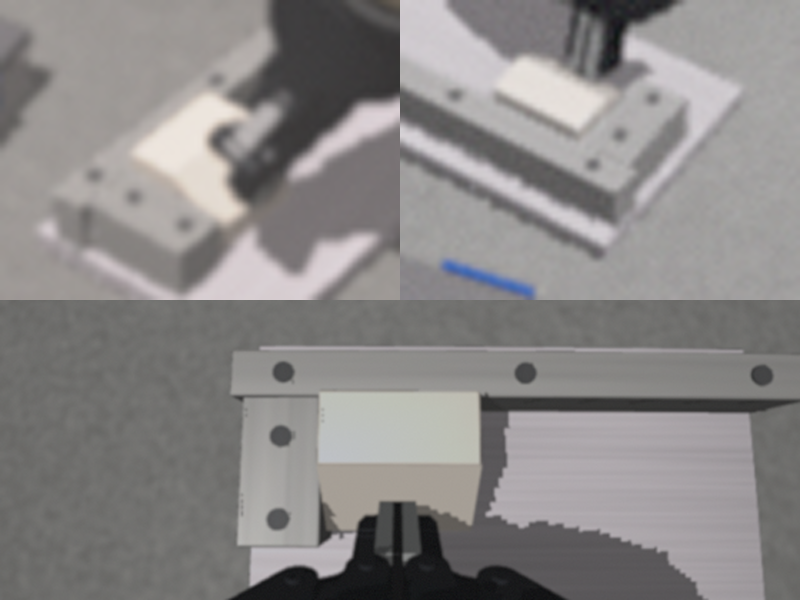

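Bottom view: the mount's top (318–480, 392–463) is flush to the fence, and its left edge meets the stop edge at column 320. Both agree with the predicted home corners within about 1 px. I'll nudge slightly towards the stop to make sure there is no gap, and trim the force.

drive_tool([
  [[0,0,0],[0,-0.0005,0.0001],0],
  [[0,0,0],[0,-0.0005,0],0],
  [[0,0,0],[0,0,0],0],
])

```text
time: 17.15
eef_pos: [0.6026, -0.0959, 0.053]
tcp_rot: [0.977, -0.028, 0.212, 0.005]
contact_force: [-13.9, -4.3, 9.7]
opening: -0.003
finger_force: 7.9
```

```bash
python3 -c "
from h import *
rep()"
```

```text
t 17.15 tcp jig -19.6 47.4 53.0 F jig -13.7 -5.1 9.7 q [-0.38  0.23  2.09  0.32  0.43  0.98]
```

drive_tool([
  [[0,0,0],[0,-0.0005,0],0],
  [[0,0,0],[0,-0.0004,0],0],
  [[0,0,0],[0,0,0],0],
])

```text
time: 17.52
eef_pos: [0.6026, -0.0958, 0.053]
tcp_rot: [0.977, -0.028, 0.212, 0.005]
contact_force: [-13.4, -6.1, 8.6]
opening: 0.002
finger_force: 8.1
```

```bash
python3 -c "
from h import *
rep()"
```

```text
t 17.52 tcp jig -19.6 47.6 53.0 F jig -13.0 -6.9 8.6 q [-0.37  0.23  2.09  0.32  0.43  0.99]
```

drive_tool([
  [[0,0,0],[-0.0004,0.0013,0],0],
  [[0,0,0],[0,0,0],0],
  [[0,0,0],[0,0,0],0],
  [[0,0,0],[0,0,0],0],
])

```text
time: 18.02
eef_pos: [0.6026, -0.096, 0.053]
tcp_rot: [0.977, -0.028, 0.213, 0.005]
contact_force: [-11.2, -2.4, 9.1]
opening: 0.001
finger_force: 7.1
```

```bash
python3 -c "
from h import *
rep()"
```

```text
t 18.02 tcp jig -19.6 47.4 53.0 F jig -11.0 -3.0 9.1 q [-0.38  0.23  2.09  0.33  0.43  0.98]
```

```bash
python3 -c "
from h import *
rep();print(ctrl.sign_off())"
```

```text
t 18.02 tcp jig -19.6 47.4 53.0 F jig -11.0 -3.0 9.1 q [-0.38  0.23  2.09  0.33  0.43  0.98]
the job is handed in; nothing more can be done
None
```

The mount was set down, released and slid home against the fence and stop block, and I handed the job in at 18 s with the fingers still pushing on its slope: about 11 N into the fence, 9 N down and 3 N towards the stop.

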